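Hold a chambered slide flush on the tilted light panel

ROBOT

A 7-joint arm with a two-finger parallel gripper is mounted at the origin on the work surface. World frame = base frame: x ahead of the robot, y to its left, z up, the work surface at z = 0. Lengths are in m, angles in rad, forces in N, time in s.
With the tool pointing down it reaches from about 0.425 to 0.925 m from the base axis. Payload 6.8 kg.
Tool frame: the origin (TCP) lies on the centre line of the jaws, within the pads' length; the fingertips stand 14 mm ahead of it and the grasp point (between the pads) lies 5 mm behind it (r.tips_ahead is the distance from the TCP to the fingertips, in m); z points along the fingers, y is the line along which they close (so a half turn about z gives the same grasp; the last joint's range is limited). The gripper opens to 85 mm and grips with 20 to 120 N. Pads are 22 mm wide; open, the fingers measure 114 mm over their backs; the gripper's body (76 mm by 85 mm) begins 54 mm behind the grasp point. The pads swing forward as they close: fully open they stand 13 mm farther back than shut.
Start: joints at [-1.338, 0.477, 0.022, 1.555, -0.011, 1.109, -0.083], TCP at [0.226, 0.636, 0.245] pointing down, gripper open.
Joint ranges: [-2.96, 2.96], [-0.34, 2.1], [-1.41, 1.46], [0.24, 2.44], [-1.37, 4.51], [0.17, 1.92], [-2.96, 2.96]. Speed limits (rad/s): [2.39, 2.39, 3.14, 3.14, 3.14, 3.14, 3.14].

INTERFACE

Orientations are given as a rotation vector (axis times angle).
In Python, from bench import r, eyes gives the robot as it stands.
- The arm moves only by the tool step_arm, never from a script. Its argument "rows" is a list of rows, each a list of 6 numbers: the shift along the world's x, y, z in units of 60 cm (1.0 is 60 cm), then the turn, a rotation vector about the world's x, y, z in units of pi rad (1.0 is pi rad). In form: [[x, y, z, rx, ry, rz], ...]. A call has 1 to 5 rows; each row is the pose to reach, as a shift and turn from the pose commanded when the call began, turning the shorter way round; what a row does not reach only later rows make up. A row lasts 1/12 s, in which the tool goes at most 41.7 mm and 7.16 degrees, less where a joint would pass 70% of its speed; a pose out of reach is approached as far as the arm can. A call with a number of a shift or a turn outside -1 to 1 is refused whole. A call with a gripper value outside its range is refused whole. "jaw" is the closure, from 0 (fully open) to 1 (shut), set as the call begins (left out, the last holds). The fingers move at their own pace and stop on an object; "squeeze" is the grip in N (left out, the last holds). Time passes only in rows, so rows that repeat a pose let the fingers close. It gives the time, the measured TCP pose, the force, the opening and the grip force at its end, in the units of the state.
- r.get_obs(): the state, without advancing time (a new reading comes with each control period).
- eyes.grab_frame(name): name is "scene" or "top" or "wrist"; returns the picture (480x640x3 uint8, red, green, blue); there is no depth.
- eyes.camera_info(name): a dict with "mtx" (3x3 intrinsics, pixels), "extrinsics" (4x4, takes a point from camera to world coordinates); the wrist camera has in their place "tool_from_camera" (4x4, takes a point from camera to tool coordinates, whose origin is the TCP and whose axes are the flange's). Camera axes: x right, y down, z forward; pixel columns grow to the right and rows downward; lengths in m; the calibration is good to about 2 mm. A picture is of the moment at which its call begins: read the wrist's pose just before it. camera_info takes no time and is no camera call.
- r.hand_in(): hands the job in; it is judged then, once.
The state is a dict: "clock": time; "joints": joint angles; "qvel": joint speeds; "tau": joint torques, N m; "tcp_pos": TCP position; "orientation": TCP orientation; "contact_force": force on the tool from outside, world axes, zero at the start; "moment": the same for the moment, N m; "grip_width": finger opening in m; "gripper_force": force on a finger pad.
Only numpy, scipy, OpenCV 4.12 (cv2) and the standard library are available. Lean on these libraries where they do the work, as an engineer would, in place of code of your own. Each camera call takes 0.05 s, during which the arm holds its last target. There are 200 camera calls.

TASK

Pick the chambered slide with the blue lid out of the tray and hold it, lid outwards, with its glass underside flush against the sloping light panel, inside the lit window and with its long side running up the slope, ready for its picture. Grip and press it only gently, because it is thin-walled, and leave the other slides, the bottle and the tube box alone. Finish while still gripping the slide and pressing it lightly flat against the panel: do not let go.

Things in the scene. Friction and masses are not known exactly. Their poses are not given: they have to be found in the camera images.
- slide_center (a point): Centre, half-way up, of the loose chambered slide with the blue lid (the one to use), 76 long (x) x 26 wide (y) x 15 high (z), 20 to 42 g: glass plate 76 x 26 x 1.5 under a thin-walled well block with lid, 62 x 25 x 13.5. z points out of the lid; the glass underside is 7.5 below. Starts glass down in the tray. Stands 50 N from each finger, and a push of 15 N on its glass.
- window (a point): Centre of the lit white window, on the light panel's flat face. z points straight out of the face (up, to the robot's side of the bench), x up the slope, y level. The window is 100 (x) x 50 (y), the black face round it 150 x 172, without ledge or rim. It does not give when pressed. Clamped at a slope that varies from 17 to 37 degrees from level.
- panel_stand: The panel's fixed aluminium yoke; origin under the middle of its base (130 x 215 x 8), z up, y along the panel's width. Side plates 8 thick, 191 apart, stand to 127 high and carry the panel by its middle, pivot 105 high; hand knobs outside reach 116 either side.
- tray: Fixed grey tray, 130 (x) x 270 (y), rim 12 high, walls and floor 4 thick; origin under its centre. The blue-lidded slide and two like it with white lids lie in it about 80 apart along y, long sides roughly along x, in any order.
Not all that is in view belongs to the job. What is shaped like the part that bears slide_center but orange or pink is not meant.

How it is judged:
By the outcome, as a careful person would: the job done as asked, in the order asked, and still so for the second after the job is handed in, while the arm keeps its last pose, push and grip.
It also fails if it takes over 40 s, if anything falls off the work surface, if the arm or the gripper's body presses on something with over 40 N, if the wrist force passes 120 N, or if a joint passes its speed limit or range.

## Working session

There is one attempt and no reset: what is moved stays moved. The work goes in short steps, Python scripts to look and compute and a tool call to move; the robot and the scene stay as the last step left them, time stands still between calls to the robot, and variables do not carry over. Pictures are saved under pics/ and viewed, at most 10 in all, crops included, and the job is handed in when it is done.

Besides the shell and the picture viewer there is one more tool, called as a command line: name --pt "numbers of a row" for each row, then --argument value for the rest. step_arm: Moves the arm, as the interface text tells. Shifts and turns lie within -1 to 1; 1 stands for 60 cm of shift or pi rad of turn. Its arguments: {"type":"object","properties":{"rows":{"type":"array"},"jaw":{"type":"number"},"squeeze":{"type":"number"}},"required":["rows"]}

```bash
ls; mkdir -p pics
python3 - <<'E'
from bench import r, eyes
import cv2, numpy as np
np.set_printoptions(precision=4,suppress=True)
print(r.get_obs())
a=eyes.grab_frame("scene");b=eyes.grab_frame("top")
cv2.imwrite("pics/scene.png",a[:,:,::-1]);cv2.imwrite("pics/top.png",b[:,:,::-1])
for n in("scene","top","wrist"):print(n,eyes.camera_info(n))
E
```

```text
pics
{'clock': 0.0, 'joints': array([-1.3381,  0.4778,  0.0223,  1.5564, -0.0115,  1.1093, -0.0831]), 'qvel': array([ 0.0003, -0.0002, -0.0001, -0.0016, -0.0001,  0.0002,  0.0013]), 'tau': array([ -0.0002, -59.6436,   1.6079, -28.1207,   0.0125,   0.0089,
         0.    ]), 'tcp_pos': array([0.2254, 0.6357, 0.2443]), 'orientation': array([-0.5327, -3.0959,  0.0028]), 'contact_force': array([ 0.3714,  0.0949, -0.0599]), 'moment': array([-0.0292, -0.0231, -0.0317]), 'gripper_force': 0.0, 'grip_width': 0.08543682476550929}
scene {'mtx': array([[577.9222,   0.    , 320.1178],
       [  0.    , 577.9222, 234.9357],
       [  0.    ,   0.    ,   1.    ]]), 'extrinsics': array([[ 0.0346,  0.7326, -0.6798,  1.2924],
       [ 0.9994, -0.0266,  0.0222,  0.0012],
       [-0.0019, -0.6802, -0.733 ,  0.9421],
       [ 0.    ,  0.    ,  0.    ,  1.    ]])}
top {'mtx': array([[434.8044,   0.    , 318.1635],
       [  0.    , 434.8044, 239.9943],
       [  0.    ,   0.    ,   1.    ]]), 'extrinsics': array([[-0.0245, -0.9906,  0.1343,  0.3713],
       [-0.9997,  0.0255,  0.0055,  0.0433],
       [-0.0089, -0.1341, -0.9909,  0.9047],
       [ 0.    ,  0.    ,  0.    ,  1.    ]])}
wrist {'mtx': array([[402.6111,   0.    , 319.5419],
       [  0.    , 402.6111, 245.5838],
       [  0.    ,   0.    ,   1.    ]]), 'tool_from_camera': array([[-0.0006, -0.96  , -0.28  ,  0.0718],
       [ 1.    , -0.0004, -0.0006,  0.0004],
       [ 0.0005, -0.28  ,  0.96  , -0.1297],
       [ 0.    ,  0.    ,  0.    ,  1.    ]])}
```

View pics/scene.png

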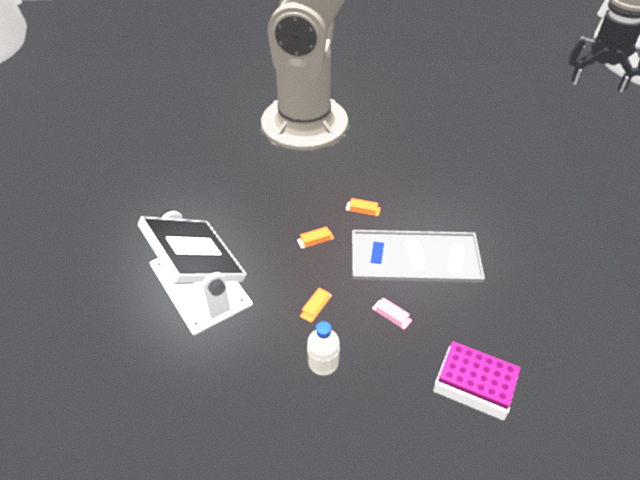

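View pics/top.png

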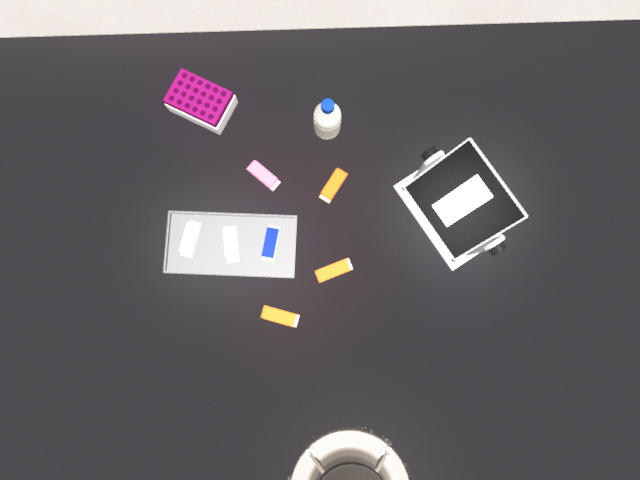

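The scene view shows the blue-lidded slide in the tray at (377,252), the two white-lidded ones at (415,255) and (457,258), and the panel at about (193,248).

The top view shows these candidates for the target:
- Blue-lidded slide in the tray at (271,243). This is the choice.
- White-lidded slides at (231,244) and (190,239).
- Orange decoys at (334,185), (334,270) and (280,316).
- Pink decoy at (264,175).
- Blue bottle cap at (328,105), which is a bottle and not a slide.

The window is at (462,200).

```bash
cat > h.py <<'E'
import cv2, numpy as np
from scipy.spatial.transform import Rotation as R
from bench import r, eyes
np.set_printoptions(precision=4,suppress=True)
def cam(n,o=None):
    c=eyes.camera_info(n)
    if n!="wrist": return c["mtx"],np.array(c["extrinsics"])
    T=np.eye(4);T[:3,:3]=R.from_rotvec(o["orientation"]).as_matrix();T[:3,3]=o["tcp_pos"]
    return c["mtx"],T@c["tool_from_camera"]
def rays(px,K,T):
    p=np.c_[np.atleast_2d(px),np.ones(len(np.atleast_2d(px)))]
    return T[:3,3],(p@np.linalg.inv(K).T)@T[:3,:3].T
def onplane(px,K,T,n,d):   # plane n.p=d
    o,v=rays(px,K,T);return o+v*((d-o@n)/(v@n))[:,None]
def tri(a,b,A,B):
    P=[K@np.linalg.inv(T)[:3] for K,T in(A,B)]
    X=cv2.triangulatePoints(P[0],P[1],np.float64(a).T,np.float64(b).T);return (X[:3]/X[3]).T
def big(mask,near):   # contour whose centre is nearest
    cs=[c for c in cv2.findContours(mask.astype(np.uint8),0,1)[0] if cv2.contourArea(c)>40]
    return min(cs,key=lambda c:np.linalg.norm(c.reshape(-1,2).mean(0)-near))
def quad(c):  # 4 corners by approximating the hull
    h=cv2.convexHull(c)
    return cv2.approxPolyN(h,4,ensure_convex=True).reshape(-1,2)
def blue(im):
    h=cv2.cvtColor(im,cv2.COLOR_RGB2HSV);return cv2.inRange(h,(105,120,60),(130,255,255))
E
python3 - <<'E'
from h import *
S=cv2.imread("pics/scene.png")[:,:,::-1].copy();Tp=cv2.imread("pics/top.png")[:,:,::-1].copy()
cs,ct=cam("scene"),cam("top")
for im,c,near in((S,cs,(377,252)),(Tp,ct,(271,243))):
    q=cv2.boxPoints(cv2.minAreaRect(big(blue(im),near)));P=onplane(q,*c,np.array([0,0,1.]),.019)
    print("slide",P.mean(0),[ (np.linalg.norm(P[i]-P[i-1]),np.degrees(np.arctan2(*(P[i]-P[i-1])[1::-1]))) for i in(1,2)])
Q=[]
for im,near,t in((S,(193,247),200),(Tp,(462,200),200)):
    q=quad(big(cv2.cvtColor(im,7)>t,near)).astype(float);print(q.tolist());Q.append(q)
# match cyclic order by world xy at z=.11
a,b=Q
A=onplane(a,*cs,np.array([0,0,1.]),.105)[:,:2];B=onplane(b,*ct,np.array([0,0,1.]),.105)[:,:2]
idx=[np.argmin(np.linalg.norm(B-B.mean(0)-(x-A.mean(0)),axis=1)) for x in A];print(idx)
X=tri(a,b[idx],cs,ct);print(X,X.mean(0));print([np.linalg.norm(X[i]-X[i-1]) for i in range(4)])
n=np.linalg.svd(X-X.mean(0))[2][2];n*=np.sign(n[2]);print("n",n,"slope",np.degrees(np.arccos(n[2])),"az",np.degrees(np.arctan2(n[1],n[0])))
print(r.tips_ahead)
m=np.hstack([cv2.resize(Tp[200:290,220:310],(400,400),interpolation=2),cv2.resize(S[200:310,130:260],(400,400),interpolation=2)])
cv2.imwrite("pics/c.png",m[:,:,::-1])
E
```

```text
slide [0.4907 0.1476 0.019 ] [(np.float64(0.05789792930805008), np.float64(169.203608365274)), (np.float64(0.021525444626935997), np.float64(78.24474620934329))]
slide [0.4898 0.1481 0.019 ] [(np.float64(0.05962524038676619), np.float64(-11.711202646897718)), (np.float64(0.022785606335603174), np.float64(-102.89373542930096))]
[[210.0, 237.0], [223.0, 255.0], [176.0, 254.0], [163.0, 235.0]]
[[534.0, 223.0], [452.0, 271.0], [393.0, 186.0], [465.0, 129.0]]
[np.int64(2), np.int64(2), np.int64(3), np.int64(0)]
[[ 0.5705 -0.1446  0.1616]
 [ 0.5778 -0.1348  0.1195]
 [ 0.6472 -0.2144  0.2063]
 [ 0.5034 -0.3058  0.1181]] [ 0.5747 -0.1999  0.1514]
[np.float64(0.18001595154235572), np.float64(0.04381792388303173), np.float64(0.13663702180444134), np.float64(0.19189999289687468)]
n [-0.607   0.1651  0.7774] slope 38.97806841489597 az 164.78154880190496
0.014
```

View pics/c.png

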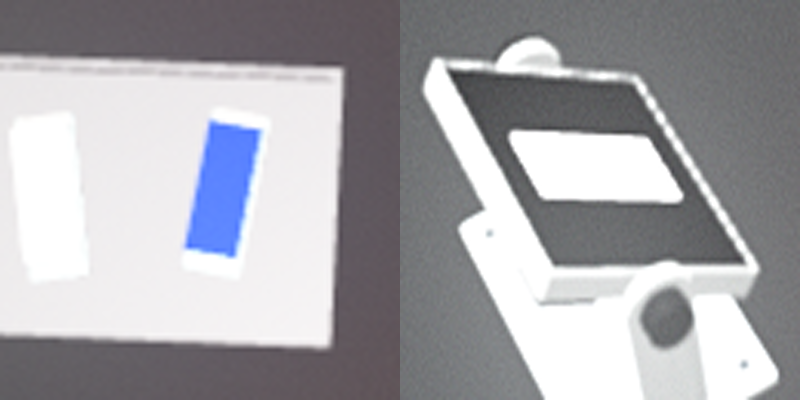

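The crop confirms the blue lid on its glass plate, with clear glass at both ends. The right half shows the white window inside the black face. The top-view contour caught the frame instead of the window, so I'll fix that and start moving towards the slide.

```bash
cat >> h.py <<'E'
def win(im,near,t=200,amax=1e9):
    cs=[c for c in cv2.findContours((cv2.cvtColor(im,7)>t).astype(np.uint8),1,1)[0] if 300<cv2.contourArea(c)<amax]
    c=min(cs,key=lambda c:np.linalg.norm(c.reshape(-1,2).mean(0)-near)+ (0 if True else 0))
    return quad(c).astype(float)
E
python3 - <<'E'
from h import *
from scipy.optimize import least_squares
S=cv2.imread("pics/scene.png")[:,:,::-1].copy();Tp=cv2.imread("pics/top.png")[:,:,::-1].copy()
cs,ct=cam("scene"),cam("top")
a=win(S,(193,247),200,3000);b=win(Tp,(462,200),200,3000);print(a.tolist(),b.tolist())
Z=np.array([0,0,1.])
A=onplane(a,*cs,Z,.105)[:,:2];B=onplane(b,*ct,Z,.105)[:,:2]
idx=[np.argmin(np.linalg.norm(B-B.mean(0)-(x-A.mean(0)),axis=1)) for x in A];print(idx)
X=tri(a,b[idx],cs,ct);print(X,X.mean(0));print([np.linalg.norm(X[i]-X[i-1]) for i in range(4)])
n=np.linalg.svd(X-X.mean(0))[2][2];n*=np.sign(n[2]);print("n",n,"slope",np.degrees(np.arccos(n[2])),"az",np.degrees(np.arctan2(n[1],n[0])))
# known-size corners, level y, both views
def W(p):
    Rm=(R.from_euler("z",p[3])*R.from_euler("y",-p[4])).as_matrix()
    return p[:3]+np.array([[sx*.05,sy*.025,0] for sx in(1,-1) for sy in(1,-1)])@Rm.T
px=np.arctan2(-n[1],-n[0]);p0=np.r_[X.mean(0),px,np.arccos(n[2])]
m=[np.argmin(np.linalg.norm(X-w,axis=1)) for w in W(p0)];print(m)
def res(p):
    e=[]
    for (K,T),q in((cs,a[m]),(ct,b[idx][m])):
        c=(W(p)-T[:3,3])@T[:3,:3]@K.T;e.append((c[:,:2]/c[:,2:]-q).ravel())
    return np.concatenate(e)
s=least_squares(res,p0);print("fit",s.x,np.degrees(s.x[3:]),np.abs(s.fun).max(),s.fun.round(1))
E
```

```text
[[210.0, 237.0], [223.0, 255.0], [176.0, 254.0], [163.0, 235.0]] [[494.0, 196.0], [446.0, 227.0], [431.0, 205.0], [477.0, 173.0]]
[np.int64(1), np.int64(2), np.int64(3), np.int64(0)]
[[ 0.5002 -0.1941  0.0906]
 [ 0.5445 -0.1668  0.0859]
 [ 0.5889 -0.2406  0.1427]
 [ 0.5448 -0.2686  0.1469]] [ 0.5446 -0.2175  0.1165]
[np.float64(0.10345764082640425), np.float64(0.052225345808479366), np.float64(0.10318837664656377), np.float64(0.05238695624219875)]
n [-0.2289  0.5     0.8352] slope 33.35859759114081 az 114.60094389493413
[np.int64(2), np.int64(3), np.int64(1), np.int64(0)]
fit [ 0.5447 -0.2177  0.117  -1.0284  0.5619] [-58.9215  32.195 ] 2.133468142369793 [-0.5 -0.8  1.8  1.4 -2.1 -1.7 -0.3  0.5  0.1  0.4 -0.7  0.3 -0.2 -0.4
 -0.2 -0.6]
```

step_arm --pt "0.06 -0.07 0 0 0 0.02" --pt "0.12 -0.14 0 0 0 0.044" --pt "0.18 -0.21 -0.02 0 0 0.044" --pt "0.24 -0.28 -0.04 0 0 0.044" --pt "0.3 -0.34 -0.06 0 0 0.044" --jaw 0.4 --squeeze 20

```text
clock: 0.52
tcp_pos: [0.3619, 0.4787, 0.2229]
orientation: [0.317, 3.126, 0.0]
contact_force: [1.2, 1.1, 0.2]
grip_width: 0.0514
gripper_force: 0.0
```

step_arm --pt "0.025 -0.064 -0.01 0 0 0" --pt "0.05 -0.128 -0.02 0 0 0" --pt "0.075 -0.192 -0.04 0 0 0" --pt "0.1 -0.256 -0.055 0 0 0" --pt "0.12 -0.315 -0.07 0 0 0"

```text
clock: 0.93
tcp_pos: [0.4335, 0.2892, 0.1806]
orientation: [0.318, 3.125, -0.0]
contact_force: [0.7, 0.2, -0.1]
grip_width: 0.0512
gripper_force: 0.0
```

step_arm --pt "0.024 -0.06 -0.017 0 0 0" --pt "0.05 -0.12 -0.035 0 0 0" --pt "0.075 -0.18 -0.05 0 0 0" --pt "0.094 -0.235 -0.068 0 0 0" --pt "0.094 -0.235 -0.068 0 0 0"

```text
clock: 1.35
tcp_pos: [0.4902, 0.1418, 0.1385]
orientation: [-0.334, -3.122, 0.008]
contact_force: [-0.2, -0.5, -0.4]
grip_width: 0.0516
gripper_force: 0.0
```

Run:
```python
from h import *
o=r.get_obs();im=eyes.grab_frame("wrist");cv2.imwrite("pics/w1.png",im[:,:,::-1])
print(o["tcp_pos"],o["orientation"],o["qvel"],r.tips_ahead)
c=cam("wrist",o);m=blue(im);cs=cv2.findContours(m,0,1)[0];k=max(cs,key=cv2.contourArea)
q=cv2.boxPoints(cv2.minAreaRect(k));print(q)
P=onplane(q,*c,np.array([0,0,1.]),.019);print("slide",P.mean(0),[ (np.linalg.norm(P[i]-P[i-1]),np.degrees(np.arctan2(*(P[i]-P[i-1])[1::-1]))) for i in(1,2)])
x=R.from_rotvec(o["orientation"]).as_matrix();print("tool x az",np.degrees(np.arctan2(x[1,0],x[0,0])),x[:,2])
```

```text
[0.4902 0.1418 0.1385] [-0.3338 -3.1221  0.0082] [-0.0678 -0.0165 -0.0754 -0.0217 -0.0167  0.0323 -0.1088] 0.014
[[309. 192.]
 [349. 192.]
 [349. 285.]
 [309. 285.]]
slide [0.4886 0.148  0.019 ] [(np.float64(0.024826131277285078), np.float64(77.81069115569497)), (np.float64(0.061863667120967615), np.float64(-11.070902212533568))]
tool x az 167.79410457265527 [-0.0022 -0.005  -1.    ]
```

View pics/w1.png

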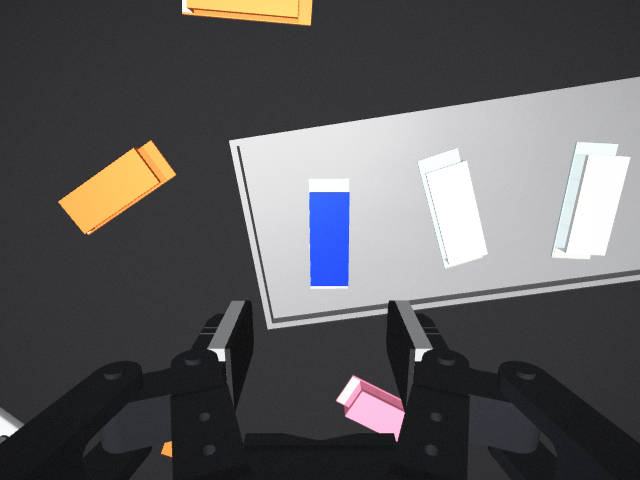

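The view shows the blue-lidded slide between the open fingers' lines at (329,235), with its long side along the image columns. The white slides are at (455,210) and (595,200). Next is the descent, after a brief settle.

step_arm --pt "0 0.01 -0.05 0 0 0" --pt "0 0.01 -0.1 0 0 0" --pt "0 0.01 -0.13 0 0 0" --pt "0 0.01 -0.13 0 0 0" --pt "0 0.01 -0.13 0 0 0"

```text
clock: 1.82
tcp_pos: [0.4885, 0.1574, 0.0619]
orientation: [-0.315, -3.124, 0.001]
contact_force: [0.2, 0.7, 1.1]
grip_width: 0.0512
gripper_force: 0.0
```

Run:
```python
from h import *
o=r.get_obs();im=eyes.grab_frame("wrist");cv2.imwrite("pics/w2.png",im[:,:,::-1])
print(o["tcp_pos"],o["orientation"],o["qvel"])
c=cam("wrist",o);m=blue(im);cs=cv2.findContours(m,0,1)[0];k=max(cs,key=cv2.contourArea)
q=cv2.boxPoints(cv2.minAreaRect(k));print(q)
P=onplane(q,*c,np.array([0,0,1.]),.019);print("slide",P.mean(0),[ (np.linalg.norm(P[i]-P[i-1]),np.degrees(np.arctan2(*(P[i]-P[i-1])[1::-1]))) for i in(1,2)])
x=R.from_rotvec(o["orientation"]).as_matrix();print("tool x az",np.degrees(np.arctan2(x[1,0],x[0,0])),x[:,2])
print("slide in tool",x.T@(P.mean(0)-o["tcp_pos"]))
o=r.get_obs();print(o["tcp_pos"])
```

```text
[0.4885 0.1574 0.0619] [-0.3153 -3.1237  0.001 ] [ 0.0016 -0.037   0.014  -0.0237  0.0031  0.006   0.0008]
[[270. 229.]
 [326. 229.]
 [326. 355.]
 [270. 355.]]
slide [0.4889 0.1475 0.019 ] [(np.float64(0.024728480364421237), np.float64(78.45534624891908)), (np.float64(0.06286021230102354), np.float64(-11.306345165576893))]
tool x az 168.4719114899116 [-0.0021 -0.0004 -1.    ]
slide in tool [-0.0024 -0.0096  0.0429]
[0.4895 0.1575 0.0629]
```

step_arm --pt "0 -0.0167 0 0 0 0" --pt "0 -0.0167 -0.02 0 0 0" --pt "0 -0.0167 -0.05 0 0 0" --pt "0 -0.0167 -0.066 0 0 0" --pt "0 -0.0167 -0.066 0 0 0"

```text
clock: 2.28
tcp_pos: [0.4888, 0.1459, 0.0222]
orientation: [-0.318, -3.124, 0.001]
contact_force: [0.3, 0.1, 0.6]
grip_width: 0.0511
gripper_force: 0.0
```

step_arm --pt "0 0 0 0 0 0" --pt "0 0 0 0 0 0"

```text
clock: 2.45
tcp_pos: [0.49, 0.1466, 0.0236]
orientation: [0.318, 3.124, 0.001]
contact_force: [-0.2, 0.3, -0.8]
grip_width: 0.0511
gripper_force: 0.0
```

step_arm --pt "0 0.0015 -0.0045 0 0 0" --pt "0 0.0015 -0.0045 0 0 0" --pt "0 0.0015 -0.0045 0 0 0"

```text
clock: 2.7
tcp_pos: [0.4895, 0.1476, 0.0203]
orientation: [0.317, 3.125, 0.0]
contact_force: [-1.8, -0.0, -0.3]
grip_width: 0.0511
gripper_force: 0.0
```

step_arm --pt "0 0 0 0 0 0" --pt "0 0 0 0 0 0" --pt "0 0 0 0 0 0" --pt "0 0 0 0 0 0" --pt "0 0 0 0 0 0" --jaw 1.0 --squeeze 22

```text
clock: 3.12
tcp_pos: [0.4895, 0.1475, 0.0203]
orientation: [0.318, 3.125, 0.0]
contact_force: [-1.0, -0.9, 4.2]
grip_width: 0.0242
gripper_force: 22.3
```

step_arm --pt "0 0 0.01 0 0 0" --pt "0 0 0.04 0 0 0" --pt "0 0 0.08 0 0 0" --pt "0 0 0.14 0 0 0" --pt "0 0 0.2 0 0 0"

```text
clock: 3.53
tcp_pos: [0.4884, 0.1469, 0.1408]
orientation: [-0.318, -3.123, 0.002]
contact_force: [1.3, -0.0, -0.5]
grip_width: 0.0245
gripper_force: 21.7
```

step_arm --pt "0 -0.01 0.06 0 0 0" --pt "0 -0.05 0.12 0 0 0" --pt "0 -0.09 0.18 0 0 0" --pt "0 -0.09 0.18 0 0 0"

```text
clock: 3.87
tcp_pos: [0.4924, 0.0894, 0.2545]
orientation: [0.326, 3.115, 0.004]
contact_force: [0.9, -1.0, 0.0]
grip_width: 0.0247
gripper_force: 21.8
```

Run:
```python
from h import *
o=r.get_obs();im=eyes.grab_frame("wrist");cv2.imwrite("pics/w3.png",im[:,:,::-1])
print(o)
m=blue(im);k=max(cv2.findContours(m,0,1)[0],key=cv2.contourArea);print(cv2.minAreaRect(k))
```

```text
{'clock': 3.8667, 'joints': array([-0.483 ,  0.1715,  0.2013,  1.9719, -0.0396,  0.9923,  1.0993]), 'qvel': array([ 0.0005,  0.0283, -0.031 ,  0.0277, -0.0246, -0.0358, -0.0102]), 'tau': array([ -1.6747, -37.02  ,  -0.1994, -25.4974,  -0.1926,   0.9836,
         0.3661]), 'tcp_pos': array([0.4924, 0.0894, 0.2545]), 'orientation': array([0.3255, 3.1153, 0.0044]), 'contact_force': array([ 0.8551, -1.0488,  0.0467]), 'moment': array([-0.0353, -0.0623,  0.0056]), 'gripper_force': 21.774842441082, 'grip_width': 0.02466325589177078}
((319.5, 328.0), (158.0, 73.0), 90.0)
```

View pics/w3.png

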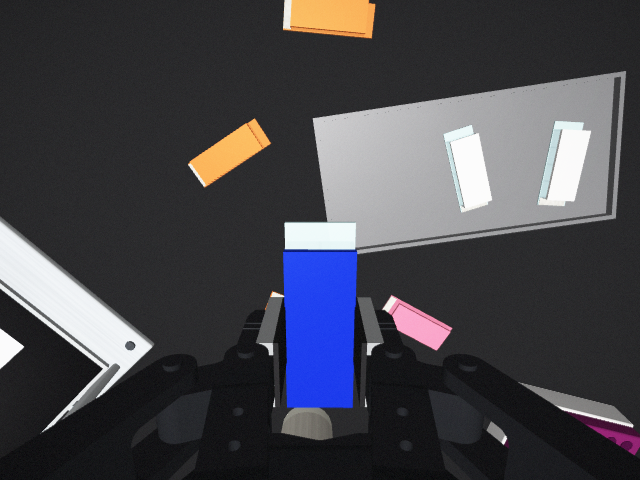

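The slide is gripped squarely, with the lid at (320,328) between the pads and glass visible above it at row 235. The tray is otherwise untouched. Next I'll compute the stand-off pose over the panel.

```bash
cat >> h.py <<'E'
def panelR(az,th):  # columns: up, level, normal (world); az = azimuth of up-slope
    return (R.from_euler("z",az)*R.from_euler("y",-th)).as_matrix()
def goto(o,W,az,th,pt):  # pt: TCP goal in window frame; tool x down-slope, tool z into panel
    P=panelR(az,th);G=np.c_[-P[:,0],P[:,1],-P[:,2]]
    rv=(R.from_matrix(G)*R.from_rotvec(o["orientation"]).inv()).as_rotvec()
    d=W+P@np.array(pt)-o["tcp_pos"]
    print("shift",d/.6,"turn",rv/np.pi,"deg",np.degrees(np.linalg.norm(rv)),"mm",1e3*np.linalg.norm(d))
E
python3 - <<'E'
from h import *
goto(r.get_obs(),np.array([.5447,-.2177,.117]),np.radians(-59),np.radians(32.4),[.06,0,.14])
E
```

```text
shift [ 0.0677 -0.4797  0.0252] turn [-0.1069 -0.1483 -0.2551] deg 56.499059880762914 mm 291.08042122779074
```

step_arm --pt "0.007 -0.05 0.005 -0.0119 -0.0165 -0.0283" --pt "0.015 -0.1 0.01 -0.0238 -0.033 -0.0567" --pt "0.0226 -0.16 0.015 -0.0356 -0.0494 -0.085" --pt "0.03 -0.21 0.02 -0.0475 -0.066 -0.1134" --pt "0.0376 -0.266 0.025 -0.0594 -0.0824 -0.1417"

```text
clock: 4.33
tcp_pos: [0.5113, -0.0665, 0.262]
orientation: [0.918, 2.706, -0.229]
contact_force: [-0.8, -0.1, -1.2]
grip_width: 0.0244
gripper_force: 21.8
```

Run:
```python
from h import *
o=r.get_obs();print(o["tcp_pos"],o["grip_width"])
goto(o,np.array([.5447,-.2177,.117]),np.radians(-59),np.radians(32.4),[.06,0,.14])
```

```text
[ 0.5113 -0.0665  0.262 ] 0.024416000754623517
shift [ 0.0348 -0.2172  0.0088] turn [-0.0478 -0.0683 -0.1133] deg 25.324216125737564 mm 132.1066633315924
```

step_arm --pt "0.008 -0.05 0.002 -0.0119 -0.017 -0.0283" --pt "0.017 -0.108 0.004 -0.0238 -0.034 -0.0567" --pt "0.026 -0.16 0.006 -0.0356 -0.0512 -0.085" --pt "0.032 -0.2 0.008 -0.0465 -0.0665 -0.11" --pt "0.032 -0.2 0.008 -0.0465 -0.0665 -0.11"

```text
clock: 4.75
tcp_pos: [0.5295, -0.1885, 0.266]
orientation: [1.286, 2.296, -0.377]
contact_force: [-0.2, -0.0, -0.4]
grip_width: 0.0243
gripper_force: 21.8
```

step_arm --pt "0 0 0 0 0 0" --pt "0 0 0 0 0 0"

```text
clock: 4.92
tcp_pos: [0.531, -0.1846, 0.2669]
orientation: [1.277, 2.303, -0.37]
contact_force: [-0.1, -0.7, -0.1]
grip_width: 0.0246
gripper_force: 21.8
```

Run:
```python
from h import *
o=r.get_obs();im=eyes.grab_frame("wrist");cv2.imwrite("pics/w4.png",im[:,:,::-1])
print(o["tcp_pos"],o["qvel"],o["grip_width"])
goto(o,np.array([.5447,-.2177,.117]),np.radians(-59),np.radians(32.4),[.06,0,.14])
```

```text
[ 0.531  -0.1846  0.2669] [-0.0012 -0.0107 -0.006  -0.009   0.003   0.0028 -0.0036] 0.024589898971293746
shift [ 0.0018 -0.0203  0.0008] turn [-0.0018 -0.0029 -0.0051] deg 1.1092793051618957 mm 12.240578881542586
```

View pics/w4.png

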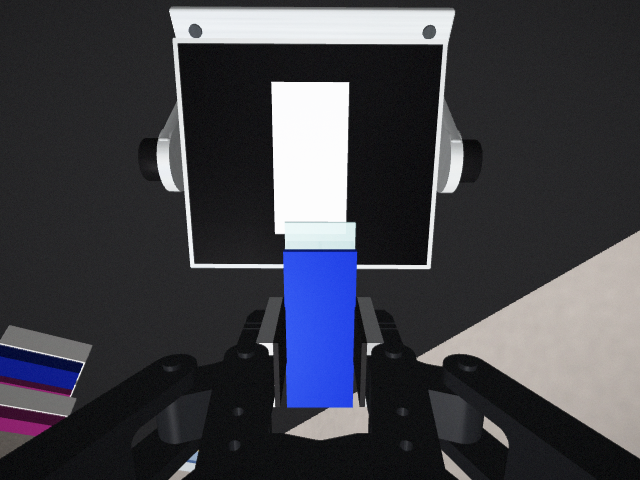

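The view shows the black face with corners near (178,43), (443,44), (430,267) and (192,267). The window spans columns 272 to 349 and rows 82 to 234, its lower end just behind the held slide's glass. I'll get the panel pose from the face and window corners.

```bash
cat >> h.py <<'E'
def facepose(im,o,seed=(230,150)):
    g=cv2.cvtColor(im,7);_,L=cv2.connectedComponents((g<75).astype(np.uint8),connectivity=4)
    c=max(cv2.findContours((L==L[seed[1],seed[0]]).astype(np.uint8),0,1)[0],key=cv2.contourArea)
    q=quad(c).astype(float);q=q[np.argsort(np.arctan2(*(q-q.mean(0)).T[::-1]))]  # TL,TR,BR,BL
    return q
E
python3 - <<'E'
from h import *
o=r.get_obs();im=cv2.imread("pics/w4.png")[:,:,::-1].copy()
K,T=cam("wrist",o);q=facepose(im,o);print("face",q.tolist())
# image top = down-slope; image right = tool +y = level
for h,l,name in((.075,.086,"face"),):
    obj=np.array([[-h,-l,0],[-h,l,0],[h,l,0],[h,-l,0]])
    ok,rv,tv=cv2.solvePnP(obj,q,K,None);pr=cv2.projectPoints(obj,rv,tv,K,None)[0].reshape(-1,2);print("err",np.abs(pr-q).max())
    M=T[:3,:3]@cv2.Rodrigues(rv)[0];C=T[:3,:3]@tv.ravel()+T[:3,3]
    n=M[:,2]*np.sign(M[2,2]);u=M[:,0]
    print("centre",C,"n",n,"slope",np.degrees(np.arccos(n[2])),"az",np.degrees(np.arctan2(-n[1],-n[0])),"u",u,"u az",np.degrees(np.arctan2(u[1],u[0])))
    # window edges on that plane, in face coordinates
    g=(cv2.cvtColor(im,7)>200).astype(np.uint8)
    rows=[100,150,200];px=[]
    for y in rows:
        xs=np.where(g[y,250:370])[0]+250;px+= [[xs[0]-.5,y],[xs[-1]+.5,y]]
    ys=np.where(g[60:250,280])[0]+60;px+=[[280,ys[0]-.5],[280,ys[-1]+.5]]
    print(px);X=onplane(np.array(px,float),K,T,n,n@C);print(1e3*(X-C)@M)
E
```

```text
face [[177.0, 44.0], [442.0, 44.0], [426.0, 264.0], [194.0, 263.0]]
err 0.6475410808395168
centre [ 0.5462 -0.2235  0.1088] n [-0.2949  0.4672  0.8335] slope 33.54002410473215 az -57.73959199277945 u [ 0.4404 -0.7076  0.5525] u az -58.101109078576044
[[np.float64(271.5), 100], [np.float64(348.5), 100], [np.float64(272.5), 150], [np.float64(347.5), 150], [np.float64(273.5), 200], [np.float64(345.5), 200], [280, np.float64(81.5)], [280, np.float64(233.5)]]
[[-40.2767 -25.441    0.    ]
 [-40.3743  26.3357   0.    ]
 [ -7.5401 -25.6494   0.    ]
 [ -7.683   26.3213   0.    ]
 [ 27.2572 -25.8709   0.    ]
 [ 27.0684  25.5922   0.    ]
 [-51.9125 -19.4601   0.    ]
 [ 51.8048 -21.7651   0.    ]]
```

Run:
```python
from h import *
o=r.get_obs();K,T=cam("wrist",o);c=T[:3,3]
W=c+.966*(np.array([.5462,-.2235,.1088])-c);print("W",W)
goto(o,W,np.radians(-58),np.radians(33.5),[0,0,.045])
```

```text
W [ 0.5434 -0.2184  0.1167]
shift [-0.0018 -0.0212 -0.1885] turn [-0.007  -0.0059  0.0004] deg 1.6418448938332915 mm 113.8007725249197
```

step_arm --pt "0 -0.006 -0.05 -0.002 -0.002 0" --pt "-0.001 -0.012 -0.1 -0.004 -0.004 0" --pt "-0.0018 -0.02 -0.15 -0.007 -0.006 0" --pt "-0.0018 -0.0212 -0.1885 -0.007 -0.006 0" --pt "-0.0018 -0.0212 -0.1885 -0.007 -0.006 0"

```text
clock: 5.38
tcp_pos: [0.5278, -0.1976, 0.1506]
orientation: [1.264, 2.281, -0.387]
contact_force: [-1.1, 0.2, -1.0]
grip_width: 0.0243
gripper_force: 21.8
```

step_arm --pt "0 0 0 0 0 0" --pt "0 0 0 0 0 0"

```text
clock: 5.55
tcp_pos: [0.5312, -0.1984, 0.1559]
orientation: [1.266, 2.273, -0.38]
contact_force: [-0.4, 0.0, 0.2]
grip_width: 0.0246
gripper_force: 21.8
```

Run:
```python
from h import *
o=r.get_obs();im=eyes.grab_frame("wrist");cv2.imwrite("pics/w5.png",im[:,:,::-1])
print(o["tcp_pos"],o["qvel"],o["contact_force"])
goto(o,np.array([.5437,-.2182,.1167]),np.radians(-58),np.radians(33.5),[0,0,.025])
```

```text
[ 0.5312 -0.1984  0.1559] [ 0.0063 -0.021   0.0059 -0.0085  0.0069 -0.0043 -0.0094] [-0.4344  0.0264  0.1809]
shift [ 0.0087 -0.0135 -0.0307] turn [0.0002 0.001  0.001 ] deg 0.26853636572209316 mm 20.763706722177215
```

View pics/w5.png

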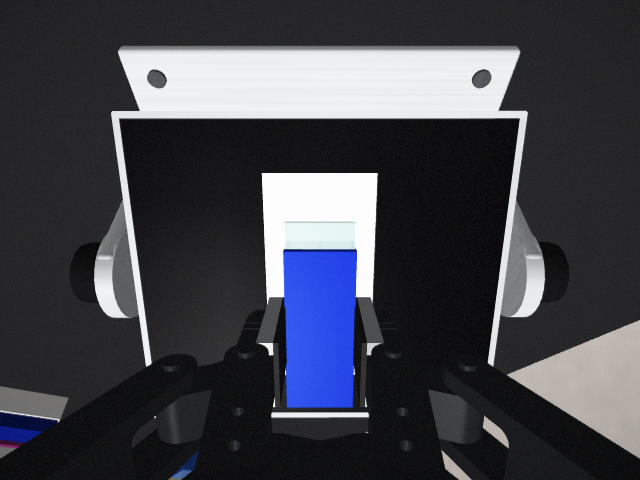

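The view shows the held slide centred on the window across the level direction: window columns 262 to 377, slide columns 284 to 356. The long edges of the black face are clear at both sides, so I'll use their vanishing point to check the tilt to a fraction of a degree.

```bash
cat >> h.py <<'E'
def edge(g,rows,c0,c1):  # dark->bright face border sought from column c0 toward c1, subpixel, line col=a*row+b
    P=[]
    for y in rows:
        s=1 if c1>c0 else -1;xs=np.arange(c0,c1,s);v=g[y,xs].astype(float)
        i=np.argmax(v>100)
        if i>0: P.append((y,xs[i-1]+s*(100-v[i-1])/(v[i]-v[i-1])))
    P=np.array(P)
    for _ in range(4):
        k=np.polyfit(*P.T,1);e=np.abs(np.polyval(k,P[:,0])-P[:,1]);P=P[e<max(.5,2*np.median(e))]
    print("line",k,"n",len(P),"rms",np.std(np.polyval(k,P[:,0])-P[:,1]));return k
def tilt(f,rows,l,rr,o):
    g=cv2.cvtColor(f,7);a=edge(g,rows,*l);b=edge(g,rows,*rr);y=(b[1]-a[1])/(a[0]-b[0]);x=a[0]*y+a[1]
    K,T=cam("wrist",o);u=T[:3,:3]@np.linalg.inv(K)@[x,y,1];u/=np.linalg.norm(u);u*=np.sign(u[2])
    print("vp",x,y,"u",u,"slope",np.degrees(np.arcsin(u[2])),"az",np.degrees(np.arctan2(u[1],u[0])))
E
python3 - <<'E'
from h import *
o=r.get_obs();im=cv2.imread("pics/w5.png")[:,:,::-1].copy()
tilt(im,range(135,340),(240,95),(400,545),o)
tilt(im,range(180,290),(264+12,240),(364,400),o) if 0 else None
E
```

```text
line [  0.1345 102.8182] n 205 rms 0.0943848284770793
line [ -0.1317 534.6904] n 205 rms 0.10300740084974574
vp 321.0018895001905 1622.223341690107 u [ 0.4378 -0.7082  0.5539] slope 33.634390265533824 az -58.27932046669253
```

Run:
```python
from h import *
goto(r.get_obs(),np.array([.5437,-.2182,.1167]),np.radians(-58.2),np.radians(33.63),[-.001,0,.024])
print(-panelR(np.radians(-58.2),np.radians(33.63))[:,2]/600, "per mm toward panel")
```

```text
shift [ 0.008  -0.0128 -0.0337] turn [-0.0005  0.0011  0.    ] deg 0.21605490629827995 mm 22.183099286288424
[ 0.0005 -0.0008 -0.0014] per mm toward panel
```

step_arm --pt "0.002 -0.003 -0.008 0 0.001 0" --pt "0.004 -0.007 -0.017 0 0.001 0" --pt "0.006 -0.01 -0.025 0 0.001 0" --pt "0.008 -0.0128 -0.0337 0 0.001 0" --pt "0.008 -0.0128 -0.0337 0 0.001 0"

```text
clock: 6.02
tcp_pos: [0.5346, -0.2069, 0.1336]
orientation: [1.268, 2.277, -0.385]
contact_force: [0.6, -0.1, 0.3]
grip_width: 0.0246
gripper_force: 21.8
```

step_arm --pt "0 0 0 0 0 0" --pt "0 0 0 0 0 0"

```text
clock: 6.18
tcp_pos: [0.5348, -0.2067, 0.1344]
orientation: [1.267, 2.276, -0.384]
contact_force: [-0.8, -0.5, -0.7]
grip_width: 0.0241
gripper_force: 21.8
```

```bash
cat >> h.py <<'E'
def st():
    o=r.get_obs();az,th=np.radians(-58.2),np.radians(33.63);P=panelR(az,th);W=np.array([.5437,-.2182,.1167])
    print("tcp in window mm",1e3*P.T@(o["tcp_pos"]-W),"F panel axes",P.T@o["contact_force"],"M",P.T@o["moment"],"grip",o["gripper_force"],o["grip_width"],"qv",np.abs(o["qvel"]).max(),o["clock"])
    goto(o,W,az,th,[-.001,0,.0163])
E
python3 -c "from h import *;st()"
```

```text
tcp in window mm [-2.2811 -1.5194 22.7663] F panel axes [-0.4387 -0.9198 -0.6014] M [ 0.0305  0.56   -0.0225] grip 21.82107836008072 0.024123404882186228 qv 0.007188778210522184 6.1833
shift [ 0.0062 -0.0052 -0.0078] turn [-0.0002 -0.0009  0.0003] deg 0.17872556502771067 mm 6.764858139146827
```

step_arm --pt "0.0007 -0.0012 -0.002 0 0 0" --pt "0.0015 -0.0024 -0.0042 0 0 0" --pt "0.0015 -0.0024 -0.0042 0 0 0"

```text
clock: 6.43
tcp_pos: [0.5358, -0.2081, 0.1319]
orientation: [1.267, 2.276, -0.383]
contact_force: [0.8, 0.7, 0.1]
grip_width: 0.0247
gripper_force: 21.8
```

```bash
python3 -c "from h import *;st()"
```

```text
tcp in window mm [-2.2058 -1.3693 19.7239] F panel axes [-0.1134  1.0202  0.1438] M [-0.0456  0.6043 -0.0246] grip 21.821088194847107 0.02470506600545023 qv 0.0068415726434432 6.4333
shift [ 0.0045 -0.0029 -0.0036] turn [-0.0003 -0.0008  0.0003] deg 0.15745732703072587 mm 3.879699412970879
```

step_arm --pt "0.0007 -0.0012 -0.0021 0 0 0" --pt "0.0007 -0.0012 -0.0021 0 0 0" --pt "0.0007 -0.0012 -0.0021 0 0 0"

```text
clock: 6.68
tcp_pos: [0.5362, -0.2088, 0.1307]
orientation: [1.267, 2.276, -0.384]
contact_force: [0.5, -0.1, -0.5]
grip_width: 0.0247
gripper_force: 21.8
```

step_arm --pt "0.0005 -0.0008 -0.0014 0 0 0" --pt "0.0005 -0.0008 -0.0014 0 0 0" --pt "0.0005 -0.0008 -0.0014 0 0 0"

```text
clock: 6.93
tcp_pos: [0.5365, -0.2093, 0.1299]
orientation: [1.267, 2.276, -0.384]
contact_force: [-0.9, 0.8, -0.8]
grip_width: 0.0246
gripper_force: 21.8
```

```bash
python3 -c "from h import *;st()"
```

```text
tcp in window mm [-2.2194 -1.4364 17.2849] F panel axes [-1.41   -0.3526 -0.0494] M [0.0095 0.638  0.0714] grip 21.82114541530609 0.024569306184318837 qv 0.002512832600972514 6.9333
shift [ 0.0034 -0.0009 -0.0002] turn [-0.0003 -0.0008  0.0003] deg 0.16176966945879256 mm 2.126094268514909
```

step_arm --pt "0.0005 -0.0008 -0.0014 0 0 0" --pt "0.0005 -0.0008 -0.0014 0 0 0" --pt "0.0005 -0.0008 -0.0014 0 0 0"

```text
clock: 7.18
tcp_pos: [0.5368, -0.2097, 0.129]
orientation: [1.267, 2.276, -0.384]
contact_force: [0.4, -0.1, -0.2]
grip_width: 0.0245
gripper_force: 21.8
```

```bash
python3 -c "from h import *;st()"
```

```text
tcp in window mm [-2.2514 -1.4205 16.2641] F panel axes [ 0.1511  0.2881 -0.3942] M [-0.0139  0.6533  0.0646] grip 21.821289360523224 0.0245346714993648 qv 0.0011625863017590134 7.1833
shift [ 0.0029 -0.0002  0.0012] turn [-0.0003 -0.0008  0.0003] deg 0.16366269265449346 mm 1.8934092769449113
```

step_arm --pt "0.0005 -0.0008 -0.0014 0 0 0" --pt "0.0005 -0.0008 -0.0014 0 0 0" --pt "0.0005 -0.0008 -0.0014 0 0 0"

```text
clock: 7.43
tcp_pos: [0.5371, -0.2102, 0.1282]
orientation: [1.267, 2.276, -0.384]
contact_force: [-0.3, 0.1, -0.8]
grip_width: 0.0243
gripper_force: 21.8
```

step_arm --pt "0.0004 -0.0006 -0.0011 0 0 0" --pt "0.0004 -0.0006 -0.0011 0 0 0" --pt "0.0004 -0.0006 -0.0011 0 0 0"

```text
clock: 7.68
tcp_pos: [0.5374, -0.2105, 0.1276]
orientation: [1.267, 2.276, -0.383]
contact_force: [-0.1, 0.8, 0.6]
grip_width: 0.0238
gripper_force: 22.0
```

```bash
python3 -c "from h import *;st()"
```

```text
tcp in window mm [-2.2051 -1.3254 14.5372] F panel axes [-0.3568  0.3304  0.8982] M [-0.0465  0.5675 -0.0098] grip 22.0452618598938 0.023828197985593547 qv 0.0020929669183418938 7.6833
shift [0.0019 0.0011 0.0036] turn [-0.0003 -0.0008  0.0002] deg 0.15431478678329155 mm 2.51324663497315
```

step_arm --pt "0.0003 -0.0004 -0.0007 0 0 0" --pt "0.0003 -0.0004 -0.0007 0 0 0" --pt "0.0003 -0.0004 -0.0007 0 0 0"

```text
clock: 7.93
tcp_pos: [0.5374, -0.2105, 0.1275]
orientation: [1.267, 2.276, -0.383]
contact_force: [-6.3, 5.2, 11.5]
grip_width: 0.0249
gripper_force: 23.5
```

```bash
python3 -c "from h import *;st()"
```

```text
tcp in window mm [-2.2167 -1.3518 14.4454] F panel axes [-0.0278 -2.6044 13.8235] M [-0.4756  0.6701  0.063 ] grip 23.519224226474762 0.024945176708729047 qv 0.0018073382301699698 7.9333
shift [0.0019 0.0012 0.0037] turn [-0.0003 -0.0007  0.0003] deg 0.14876428635047903 mm 2.597610203231025
```

step_arm --pt "-0.00015 0.00023 0.0004 0 0 0" --pt "-0.00015 0.00023 0.0004 0 0 0" --pt "-0.00015 0.00023 0.0004 0 0 0"

```text
clock: 8.18
tcp_pos: [0.5374, -0.2105, 0.1275]
orientation: [1.267, 2.276, -0.383]
contact_force: [-3.7, 3.8, 7.1]
grip_width: 0.0243
gripper_force: 22.9
```

Run:
```python
from h import *
st();o=r.get_obs()
im=eyes.grab_frame("wrist");s=eyes.grab_frame("scene")
tilt(im,range(150,320),(240,50),(400,600),o)
cv2.imwrite("pics/w6.png",np.hstack([im[120:480,120:520],cv2.resize(s[170:290,110:243],(400,360),interpolation=2)])[:,:,::-1])
st()
```

```text
tcp in window mm [-2.2256 -1.3531 14.4573] F panel axes [-0.3892 -1.1382  8.7322] M [-0.2955  0.6549  0.0387] grip 22.933051586151123 0.02428568359925815 qv 0.0014020202727373149 8.1833
shift [0.0019 0.0012 0.0037] turn [-0.0003 -0.0008  0.0003] deg 0.15483095964892038 mm 2.5938904066030384
line [ 0.1574 61.4294] n 170 rms 0.09551323528108997
line [ -0.1629 585.4758] n 170 rms 0.09076162396309191
vp 318.9580684566823 1636.349601520105 u [ 0.4384 -0.7077  0.5541] slope 33.6458122309821 az -58.22344216390911
tcp in window mm [-2.2067 -1.327  14.4721] F panel axes [-1.9127 -2.0945  9.252 ] M [-0.3215  0.6672 -0.0061] grip 22.938188910484314 0.024456005310516424 qv 0.001103697896851981 8.2833
shift [0.0019 0.0012 0.0037] turn [-0.0003 -0.0007  0.0003] deg 0.1528627882168026 mm 2.5608864613171747
```

View pics/w6.png

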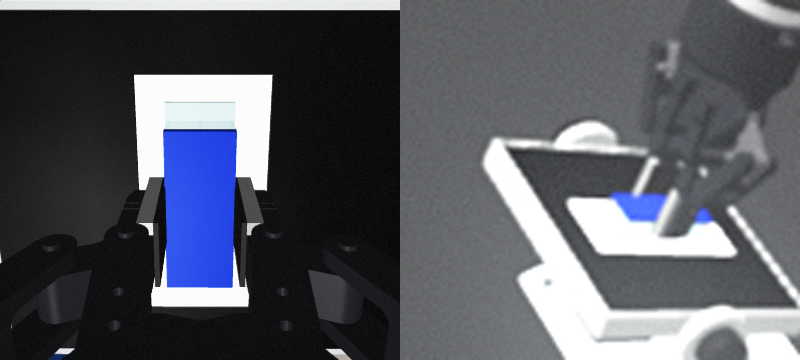

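The slide lies on the lit window with a white margin round it: window columns 254 to 392 and its lower edge at row 195, glass end at row 222. The vanishing point gives a slope of 33.65° and an up-slope direction (azimuth) of −58.2°, within 0.2° of the tool. I'll ease the push a little and check that it holds.

step_arm --pt "-8e-05 0.00012 0.0002 0 0 0" --pt "-8e-05 0.00012 0.0002 0 0 0" --pt "-8e-05 0.00012 0.0002 0 0 0" --pt "-8e-05 0.00012 0.0002 0 0 0" --pt "-8e-05 0.00012 0.0002 0 0 0"

```text
clock: 8.7
tcp_pos: [0.5374, -0.2105, 0.1275]
orientation: [1.267, 2.276, -0.383]
contact_force: [-3.7, 2.5, 5.0]
grip_width: 0.0244
gripper_force: 22.7
```

step_arm --pt "0 0 0 0 0 0" --pt "0 0 0 0 0 0" --pt "0 0 0 0 0 0" --pt "0 0 0 0 0 0" --pt "0 0 0 0 0 0"

```text
clock: 9.12
tcp_pos: [0.5373, -0.2105, 0.1275]
orientation: [1.267, 2.276, -0.383]
contact_force: [-2.9, 2.4, 5.1]
grip_width: 0.0244
gripper_force: 22.7
```

```bash
python3 -c "from h import *;st()"
```

```text
tcp in window mm [-2.2224 -1.3689 14.4635] F panel axes [-0.1089 -1.2193  6.2185] M [-0.2204  0.6595  0.01  ] grip 22.66601175069809 0.02440717242555406 qv 0.0007866644211122018 9.1167
shift [0.0019 0.0012 0.0037] turn [-0.0003 -0.0008  0.0003] deg 0.15918931822063676 mm 2.596343217720113
```

Steady at about 6 N push and 23 N grip, so I'm handing in.

```bash
python3 -c "from bench import r;print(r.hand_in())"
```

```text
the job is handed in; nothing more can be done
None
```

I handed the job in at about 9 s on the robot's clock, still gripping the blue-lidded slide at about 23 N and pressing it at about 6 N (peak 14 N, limit 15 N) flat on the panel inside the lit window, lid outwards, long side up the slope; no verdict came back.

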